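# Load the battery tester and select the bay

## Task

Take the loose AA cell out of the parts tray and lay it down fully in the empty cradle of the battery tester, either way round. Then turn the tester's selector knob from off so that its pointer clicks onto the mark whose line leads to that cradle. Do not disturb the two cells already in the tester or the fuse holder in the tray.

Things in the scene. Friction and masses are not known exactly. Their poses are not given: they have to be found in the camera images.
- tester: Battery tester, fixed grey box with dark top, 220 x 200 x 30 mm. Origin: centre of underside; x from knob side to cradle side, y left, z up. On top (z = 30 mm): selector axis at x = -55, y = 0; cradle places at x = 60, y = 60 (left), 0 (middle), -60 (right). A white line leads from the selector to each place; a round white dot left of the selector marks off.
- selector_grip (a point): Selector axis at mid-height of its bar grip, 46 mm above the bench; x along the pointer, z up. Round skirt 48 mm across (top 36 mm above bench); on it a bar 20 mm high (top at 56 mm), 13 mm wide, 23 mm back and 11 mm forward of the axis, then 8 mm wide up to 24 mm forward: this narrow end with a white line on top is the pointer.
- selector (a joint): Selector angle in rad, growing clockwise seen from above. Detents 28 degrees apart: 0 = off (pointer 56 degrees left of the tester's +x), 0.489 = left place, 0.977 = middle place (pointer along the tester's +x), 1.466 = right place. Let go, it clicks into the nearest detent (about 0.06 N m).
- cradle: The empty grey cradle, 72 x 36 mm, fixed on one of the tester's three places (which varies). Origin: centre of underside, on the tester's top; x along the cell's length, z up. Floor at z = 6 mm; space 58 mm long between end plates (to z = 19) and 19 mm wide between four rounded corner guides (to z = 13.5); at x = -18 to 18 mm the sides are open for fingers.
- cell: The loose AA cell, green with a white end, 14 mm thick, 50 mm long along its y axis. It lies in one compartment of the parts tray (which one and at what angle varies). Origin: middle of its underside. It does not roll.
- cell_mid (a point): The centre of the loose AA cell, with the cell's axes.
- parts_tray: Grey open tray 215 (x) x 110 (y) x 24 mm, walls 4 mm, fixed, a wall across its middle makes two compartments of about 102 mm square, centred at x = -53 and +53 mm. Origin: centre of its underside; inner floor 4 mm up.
- fuse: Fuse holder in the other compartment of the tray: black base 18 x 52 x 12 mm with an orange block on it, 23 mm high in all. Origin: middle of its underside, length along y. Leave it there.
- cell_b: An AA cell like the loose one, already lying in one of the other two cradles. Origin: middle of its underside, length along y. Leave it there.
- cell_c: An AA cell like the loose one, already lying in the remaining cradle. Origin: middle of its underside, length along y. Leave it there.
Mind the look-alikes: they are no part of the job. Leave any blue look-alike of the cell alone.

How it is judged:
By the outcome, as a careful person would: the job done as asked, in the order asked, and still so for the second after the job is handed in, with the robot touching nothing.
It also fails if it takes over 56 s, if anything falls off the work surface, if the arm or the gripper's body presses on something with over 40 N, if the wrist force passes 120 N, or if a joint passes its speed limit or range.

## Robot

A 6-joint arm with a two-finger parallel gripper is mounted at the origin on a cart in front of the work surface, level with it; the furniture and walls round the work are solid. World frame = base frame: x ahead of the robot, y to its left, z up, the work surface at z = 0. Lengths are in mm, angles in rad, forces in N, time in s.
With the tool pointing down it reaches from about 275 to 875 mm from the base axis. Payload 12.5 kg.
Tool frame: the origin (TCP) lies on the centre line of the jaws, within the pads' length; the fingertips stand 25 mm ahead of it and the grasp point (between the pads) lies 6 mm ahead of it; z points along the fingers, y is the line along which they close (so a half turn about z gives the same grasp; the last joint's range is limited). The gripper opens to 85 mm and grips with 20 to 120 N. Pads are 22 mm wide; open, the fingers measure 114 mm over their backs; the gripper's body (76 mm by 85 mm) begins 54 mm behind the grasp point. The pads swing forward as they close: fully open they stand 13 mm farther back than shut.
Start: joints at [-1.28, 0.351, 1.652, -0, 1.139, -0.085], TCP at [201.877, -511.596, 256.29] pointing down, gripper open.
Joint ranges: [-2.75, 2.75], [-0.79, 2.1], [0.01, 2.65], [-1.57, 4.71], [0.07, 3.14], [-2.87, 2.87]. Speed limits (rad/s): [2.22, 2.22, 2.79, 3.14, 3.14, 3.14].

## Interface

Orientations are given as a unit quaternion [x, y, z, w].
In Python, from bench import ctrl gives the robot as it stands. Calls block until the motion is done:
- ctrl.move_ptp(position, orientation): joint-space move of the TCP to a pose.
- ctrl.movel(position, rotation=None, speed=150, stop_force=None): straight line of the TCP; rotation=None keeps the orientation; speed is the mean speed in mm/s. With stop_force (N) it stops when the force on the tool has changed by that much, and returns True; else False.
- ctrl.goto_joints(angles): joint-space move.
- ctrl.gripper_open() and ctrl.gripper_close(force=None): open the fingers fully, or close them until they stop; force is the grip in N (None keeps the last).
- ctrl.sleep(seconds).
- ctrl.ik(position, orientation): joint angles nearest the present ones, or None.
- ctrl.observe(): the state.
- ctrl.snapshot(name): name is "scene" or "top"; returns a dict with "image" (400x640x3 uint8, red, green, blue), "mtx" (3x3 intrinsics, pixels), "k1" (the pictures are not rectified: a ray, as slopes to the right and down, at radius r is drawn at 1 + k1 r^2 times it, then the intrinsics apply), "R" (3x3) and "t" (3): a world point X has camera coordinates R X + t. Camera axes: x right, y down, z forward; pixel columns grow to the right and rows downward; lengths in mm; the calibration is good to about 2 mm. A picture is of the moment at which its call begins. There is no depth.
A pose or a line that the arm cannot do raises ctrl.IKError and nothing moves.
- ctrl.hand_in(): hands the job in; it is judged then, once.
The state is a dict: "time_s": time; "q": joint angles; "joint_vel": joint speeds; "joint_torque": joint torques, N m; "ee_pos": TCP position; "eef_rot": TCP orientation; "wrist_force": force on the tool from outside, world axes, zero at the start; "moment": the same for the moment, N m; "finger_gap": finger opening in mm; "grasp_force": force on a finger pad.
Only numpy, scipy, OpenCV 4.12 (cv2) and the standard library are available. Lean on these libraries where they do the work, as an engineer would, in place of code of your own. Each camera call takes 0.05 s, during which the arm holds its last target. There are 200 camera calls.

## Working session

There is one attempt and no reset: what is moved stays moved. The work goes in short steps, each a Python script; the robot and the scene stay as the last script left them, time stands still between calls to the robot, and variables do not carry over. Pictures are saved under pics/ and viewed, at most 10 in all, crops included, and the job is handed in when it is done.

```bash
mkdir -p pics; ls; python3 - <<'E'
from bench import ctrl
import cv2,pickle
for n in("scene","top"):
    s=ctrl.snapshot(n);pickle.dump(s,open(n+".pkl","wb"))
    cv2.imwrite(f"pics/{n}0.png",s["image"][:,:,::-1]);print(n,s["mtx"],s["k1"],s["R"],s["t"])
o=ctrl.observe();print(o["eef_rot"],o["time_s"],o["wrist_force"])
E
```

```text
pics
scene [[371.7372251    0.         325.29895775]
 [  0.         371.7372251  196.36339757]
 [  0.           0.           1.        ]] -0.004430714426373546 [[ 0.75926404 -0.65070652 -0.00995684]
 [-0.29236491 -0.32739144 -0.89851967]
 [ 0.58141282  0.68512471 -0.4388203 ]] [-497.20981418  128.81158735  698.95649675]
top [[507.06539865   0.         319.96205143]
 [  0.         507.06539865 204.34675547]
 [  0.           0.           1.        ]] -0.1115987556326194 [[-0.02012977 -0.99972322 -0.01217704]
 [-0.98614373  0.02185937 -0.16444666]
 [ 0.16466733  0.00869804 -0.98631081]] [-141.24895564  487.35954965 1089.65705682]
[ 9.82400181e-01  1.86787685e-01 -7.27476148e-05 -4.90262226e-04] 0.1 [0.27471232 0.64569163 0.29095286]
```

View pics/scene0.png

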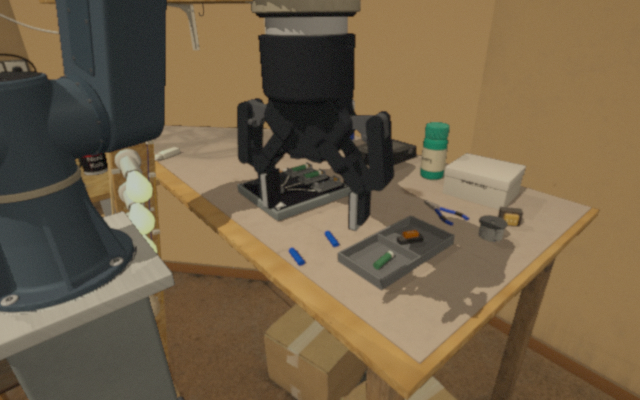

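View pics/top0.png

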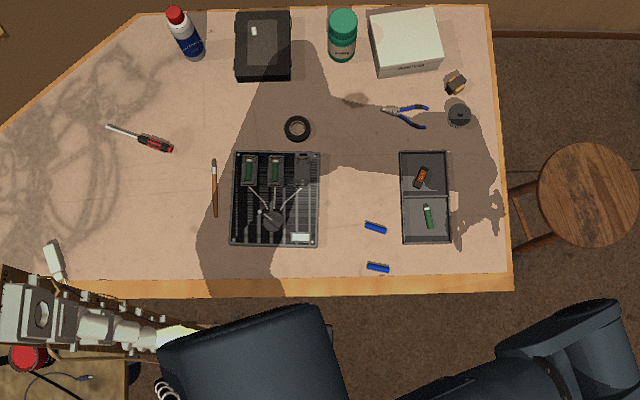

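Candidates in the top view: the green cell in the tray (428,216), blue look-alikes at (375,228) and (377,267), and green cells already in the tester at (249,170) and (275,170). I choose the tray one. The empty cradle looks like the right-hand one, at (303,168). I'll check both in one close crop.

```bash
python3 - <<'E'
import cv2,numpy as np
im=cv2.imread("pics/top0.png")
a=cv2.resize(im[145:253,225:325],None,fx=4.5,fy=4.5,interpolation=cv2.INTER_CUBIC)
b=cv2.resize(im[145:253,395:455],None,fx=4.5,fy=4.5,interpolation=cv2.INTER_CUBIC)
c=np.hstack([a,b]);c=np.clip(c.astype(float)*1.6,0,255).astype('uint8');cv2.imwrite("pics/crop0.png",c);print(c.shape)
E
```

```text
(486, 720, 3)
```

View pics/crop0.png

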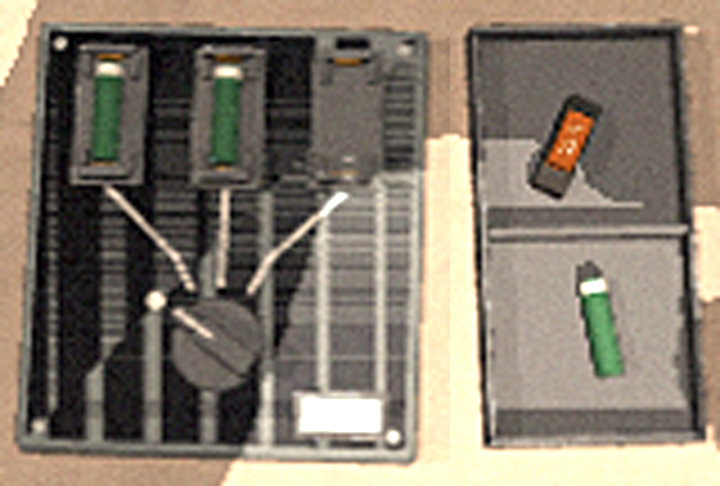

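Crop confirmed: the loose green cell with its white end is in the tray at px (428,217). The fuse is in the other compartment, and the empty cradle is the right one at px (302,171). The knob pointer is at off. Now measuring.

```bash
cat > h.py <<'E'
import cv2,numpy as np,pickle
from scipy.spatial.transform import Rotation as Ro
def ray(s,px,z):
    K=s["mtx"];d=(np.array(px,float)-[K[0,2],K[1,2]])/[K[0,0],K[1,1]];u=d.copy()
    for _ in range(20):u=d/(1+s["k1"]*(u@u))
    R=np.array(s["R"]);v=R.T@np.r_[u,1];c=-R.T@np.array(s["t"]);return (c+v*(z-c[2])/v[2])
def proj(s,X):
    x=np.array(s["R"])@X+s["t"];u=x[:2]/x[2];u=u*(1+s["k1"]*(u@u));K=s["mtx"];return u*[K[0,0],K[1,1]]+[K[0,2],K[1,2]]
def green(im):
    h=cv2.cvtColor(im,cv2.COLOR_RGB2HSV);return cv2.inRange(h,(45,90,30),(80,255,255))
def down(yaw): # tool z down, tool y axis at world angle yaw
    y=np.array([np.cos(yaw),np.sin(yaw),0]);z=np.array([0,0,-1.]);return Ro.from_matrix(np.c_[np.cross(y,z),y,z]).as_quat()
E
python3 - <<'E'
from h import *
s=pickle.load(open("top.pkl","rb"));im=s["image"]
def dot(cx,cy,r=3):
    g=im[cy-r:cy+r+1,cx-r:cx+r+1].astype(float).sum(2);w=np.clip(g-np.percentile(g,70),0,None);yy,xx=np.mgrid[-r:r+1,-r:r+1]
    return cx+(w*xx).sum()/w.sum(),cy+(w*yy).sum()/w.sum()
S=[]
for c in [(60,43),(405,50),(393,437),(40,425)]:
    p=dot(round(225+c[0]/4.5-.4),round(145+c[1]/4.5-.4));S.append(ray(s,p,30));print(np.round(p,1),S[-1].round(1))
S=np.array(S);cen=S.mean(0);f=(S[0]+S[1]-S[2]-S[3]);l=S[0]+S[3]-S[1]-S[2]
th1=np.arctan2(f[1],f[0]);th2=np.arctan2(-l[0],l[1]);print("tester",cen,np.degrees([th1,th2]),np.linalg.norm(f)/2,np.linalg.norm(l)/2)
m=green(im);n,lab,st,ce=cv2.connectedComponentsWithStats(m)
for i in range(1,n):
    if 15<st[i,4]<500 and 230<ce[i,0]<460 and ce[i,1]>150:
        z=11 if ce[i,0]>350 else 43
        ys,xs=np.where(lab==i);P=np.array([ray(s,(x,y),z)[:2] for x,y in zip(xs,ys)])
        w,v=np.linalg.eigh(np.cov(P.T));d=v[:,1]*np.sign(v[0,1]);t=(P-P.mean(0))@d
        print("green",ce[i].round(1),st[i,4],P.mean(0).round(1),"dir",np.degrees(np.arctan2(d[1],d[0])).round(1),"ext",t.min().round(1),t.max().round(1))
# tray outer corners (rim z=24), rough crop
for c in [(470,27),(684,27),(705,440),(487,445)]:
    p=(395+(c[0]-450)/4.5-.4,145+c[1]/4.5-.4);print("tray",ray(s,p,24).round(1))
p=(225+217/4.5-.4,145+345/4.5-.4);print("knob",ray(s,p,36).round(1))
E
```

```text
[238.  153.1] [609.4  34.6  30. ]
[314.1 155.6] [ 599.1 -140.4   30. ]
[311.4 241.8] [ 402.  -130.8   30. ]
[233.  239.5] [410.5  44.4  30. ]
tester [505.25945987 -48.06233951  30.        ] [-2.81258891 -3.07124503] 198.19185264986328 175.37172926783782
green [248.2 170.3] 82 [565.    8.6] dir -2.2 ext -22.3 19.4
green [274.6 171.5] 78 [560.9 -51. ] dir -3.3 ext -19.7 19.7
green [427.9 218.3] 85 [ 451.3 -396.6] dir 8.2 ext -20.7 19.5
tray [ 608.3 -336.    24. ]
tray [ 606.3 -446.5   24. ]
tray [ 393.9 -443.9   24. ]
tray [ 394.2 -334.6   24. ]
knob [449.  -45.8  36. ]
```

```bash
cat >> h.py <<'E'
rad=np.radians
TY=-2.94;TC=np.array([505.3,-48.1]);ex=np.array([np.cos(rad(TY)),np.sin(rad(TY))]);ey=np.array([-ex[1],ex[0]])
def T(x,y):return TC+x*ex+y*ey
CELL=np.array([455.1,-396.1]);CY=8.2
def st(c,tag=""):
    o=c.observe();print(tag,round(o["time_s"],2),np.round(o["ee_pos"],1),"F",np.round(o["wrist_force"],1),"gap",round(o["finger_gap"],1),"gf",np.round(o["grasp_force"],1))
E
python3 - <<'E'
from h import *
from bench import ctrl
for n,p,z,y in [("cell",CELL,35,CY-90),("cradle",T(60,-60),66,TY-90),("k0",T(-55,0),64,TY-34),("k1",T(-55,0),64,TY-118)]:
    print(n,np.round(p,1),ctrl.ik([*p,z],down(rad(y))))
q=down(rad(CY-90))
ctrl.move_ptp([*CELL,120],q);st(ctrl,"above")
print(ctrl.movel([*CELL,60],speed=150),ctrl.movel([*CELL,39],speed=40,stop_force=6));st(ctrl,"low")
s=ctrl.snapshot("scene");cv2.imwrite("pics/s1.png",cv2.resize(s["image"][180:330,300:480,::-1],None,fx=4,fy=4,interpolation=cv2.INTER_CUBIC))
E
```

```text
cell [ 455.1 -396.1] [-7.93343257e-01  7.38296834e-01  1.63905351e+00 -4.44089210e-16
  7.64242309e-01  6.34336071e-01]
cradle [ 562.1 -111.1] [-2.76357869e-01  6.47762840e-01  1.71932930e+00 -4.44089210e-16
  7.74500510e-01  1.34575114e+00]
k0 [450.4 -45.3] [-2.03111775e-01  4.99630555e-01  2.03368774e+00 -4.44089210e-16
  6.08274361e-01  4.41612851e-01]
k1 [450.4 -45.3] [-2.03111775e-01  4.99630555e-01  2.03368774e+00 -4.44089210e-16
  6.08274361e-01  1.90768942e+00]
above 1.28 [ 454.7 -396.9  120.5] F [ 0.  -0.3  0.4] gap 85.2 gf 0.0
False False
low 2.51 [ 455.1 -396.1   39. ] F [0.2 0.2 0.8] gap 85.3 gf 0.0
```

View pics/s1.png

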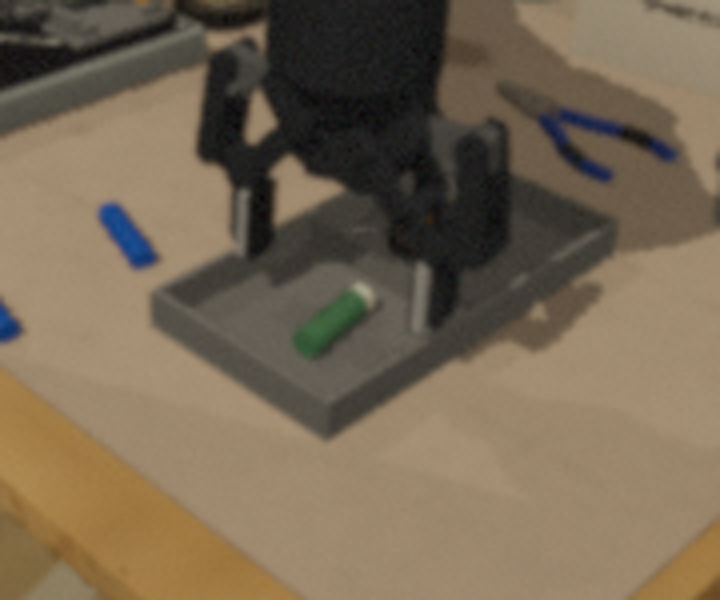

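The fingers stand just over the tray rims at crop (247,250) and (425,325), with the green cell midway at (335,320). I'll close lightly, slide down, then grip.

```bash
python3 - <<'E'
from h import *
from bench import ctrl
ctrl.movel([*CELL,37.5],speed=40,stop_force=6);st(ctrl,"low")
ctrl.gripper_close(20);st(ctrl,"closed")
print(ctrl.movel([*CELL,32.5],speed=25,stop_force=25));st(ctrl,"down")
ctrl.gripper_close(60);st(ctrl,"grip")
ctrl.movel([*CELL,110],speed=120);st(ctrl,"lift")
for n in("scene","top"):
    s=ctrl.snapshot(n);pickle.dump(s,open(n+"1.pkl","wb"))
s=pickle.load(open("scene1.pkl","rb"));p=proj(s,np.r_[CELL,104]);print(p)
x,y=p.astype(int);cv2.imwrite("pics/s2.png",cv2.resize(s["image"][y-50:y+60,x-60:x+60,::-1],None,fx=5,fy=5,interpolation=cv2.INTER_CUBIC))
E
```

```text
low 2.81 [ 455.1 -396.1   37.5] F [0.5 0.4 0.3] gap 85.4 gf 0.0
closed 3.46 [ 455.1 -396.1   37.5] F [-0.9 -0.6 -0.5] gap 13.5 gf 21.8
True
down 3.67 [ 455.4 -396.2   36. ] F [0.5 0.7 1.7] gap 13.4 gf 23.9
grip 3.88 [ 455.4 -396.2   36.1] F [0.1 0.  5.9] gap 12.0 gf 59.7
lift 4.65 [ 454.7 -395.8  109.3] F [-0.1 -0.5  0.1] gap 12.3 gf 59.1
[385.68558777 214.75409437]
```

View pics/s2.png

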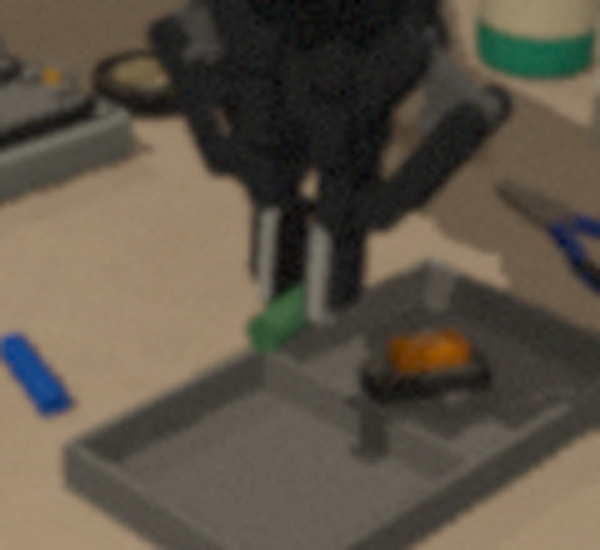

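The cell is held near the fingertips, with its green near end at crop (262,332), and the tray compartment is empty. I'll check the grip offset numerically before placing.

```bash
python3 - <<'E'
from h import *
s=pickle.load(open("scene1.pkl","rb"));m=green(s["image"]);d=np.r_[np.cos(rad(CY)),np.sin(rad(CY)),0]
n,lab,S,ce=cv2.connectedComponentsWithStats(m)
for i in range(1,n):
    if S[i,4]>10 and 360<ce[i,0]<400: print(ce[i].round(1),S[i])
C=np.r_[454.8,-395.9,84.5]
# outline of near half predicted: cylinder end circle and pad edge
pe=np.r_[-d[1],d[0],0]
for t in(-25,-11):
    P=np.array([proj(s,C+t*d+7*np.cos(a)*pe+7*np.sin(a)*np.r_[0,0,1]) for a in np.linspace(0,6.28,40)]);print(t,P.min(0).round(1),P.max(0).round(1))
# same test on earlier image before grasp as calibration check
s0=pickle.load(open("scene.pkl","rb"));m=green(s0["image"]);n,lab,S,ce=cv2.connectedComponentsWithStats(m)
for i in range(1,n):
    if S[i,4]>10 and 360<ce[i,0]<410: print("pre",ce[i].round(1),S[i])
C=np.r_[CELL,11]
for t in(-25,25-9):
    P=np.array([proj(s0,C+t*d+7*np.cos(a)*pe+7*np.sin(a)*np.r_[0,0,1]) for a in np.linspace(0,6.28,40)]);print(t,P.min(0).round(1),P.max(0).round(1))
E
```

```text
[380.2 227.7] [375 221  10  13  66]
-25 [373.4 226.3] [380.2 233.9]
-11 [378.  223.2] [384.7 230.6]
pre [381.6 261.2] [374 254  16  14  86]
-25 [371.7 261.5] [378.2 268.6]
16 [384.2 251.6] [390.5 258.4]
```

No slip or sag: the end prediction agrees to about 1 px. Placing now.

```bash
python3 - <<'E'
from h import *
from bench import ctrl
q=down(rad(TY-90));p=T(60,-60)
ctrl.movel([*CELL,150],speed=200)
ctrl.move_ptp([*p,140],q);ctrl.movel([*p,98],speed=100);st(ctrl,"above")
s=ctrl.snapshot("scene");pickle.dump(s,open("scene2.pkl","wb"))
x,y=proj(s,np.r_[p,70]).astype(int);cv2.imwrite("pics/s3.png",cv2.resize(s["image"][y-50:y+50,x-70:x+70,::-1],None,fx=5,fy=5,interpolation=cv2.INTER_CUBIC))
print(x,y)
d=np.r_[ex,0];pe=np.r_[ey,0]
for C in(np.r_[p,98-25],np.r_[p,43]):print(proj(s,C-25*d)-[x-70,y-50])
E
```

```text
above 6.83 [ 562.3 -111.5   98.1] F [-0.4  0.5  0.1] gap 12.1 gf 59.1
325 171
[62.64247124 51.56338227]
[62.87333566 62.82994421]
```

View pics/s3.png

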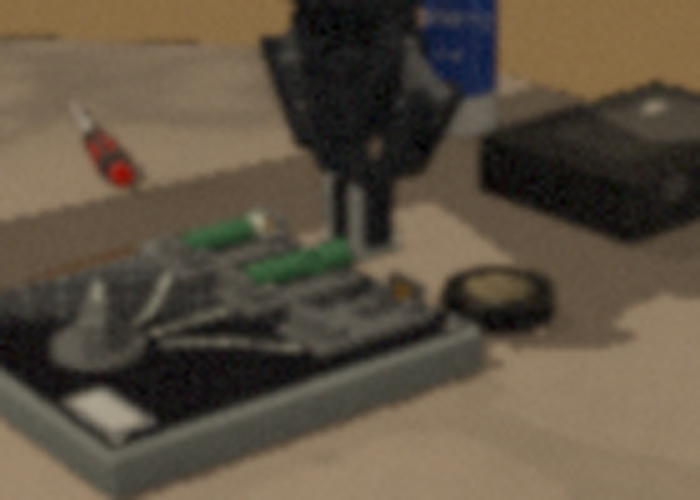

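The held cell hovers over the empty right cradle (crop 355,310), and the two installed cells are undisturbed. Lowering with a force stop.

```bash
python3 - <<'E'
from h import *
from bench import ctrl
p=T(60,-60)
ctrl.movel([*p,84],speed=80)
print(ctrl.movel([*p,68.3],speed=30,stop_force=8));st(ctrl,"down")
print(ctrl.observe()["moment"])
E
```

```text
True
down 7.75 [ 561.9 -111.    68.1] F [-0.8  0.9  5.9] gap 12.3 gf 59.8
[ 0.02817112  0.18533355 -0.00247045]
```

Contact came right at the expected floor height, so I'm releasing.

```bash
python3 - <<'E'
from h import *
from bench import ctrl
p=T(60,-60)
ctrl.gripper_open();st(ctrl,"open")
ctrl.movel([*p,150],speed=150)
q=down(rad(TY-34));k=T(-55,0)
ctrl.move_ptp([*T(-85,-120),180],q);st(ctrl,"aside")
s=ctrl.snapshot("top");pickle.dump(s,open("top2.pkl","wb"));im=s["image"]
a=np.clip(cv2.resize(im[145:253,225:325,::-1],None,fx=5,fy=5,interpolation=cv2.INTER_CUBIC)*1.6,0,255).astype('uint8');cv2.imwrite("pics/t2.png",a)
n,lab,S,ce=cv2.connectedComponentsWithStats(green(im))
for i in range(1,n):
    if 15<S[i,4]<500 and 230<ce[i,0]<330 and ce[i,1]>150:
        ys,xs=np.where(lab==i);P=np.array([ray(s,(x,y),43)[:2] for x,y in zip(xs,ys)])
        v=np.linalg.eigh(np.cov(P.T))[1][:,1];r=P.mean(0)-TC
        print(S[i],"tester xy",round(r@ex,1),round(r@ey,1),np.degrees(np.arctan(v[1]/v[0])).round(1))
E
```

```text
open 8.45 [ 561.6 -110.9   67.8] F [-0.8 -0.  -0.4] gap 85.2 gf 0.0
aside 10.24 [ 414.5 -163.5  179.6] F [0.1 0.1 0.6] gap 85.7 gf 0.0
[246 162   6  19  82] tester xy 56.0 59.6 -2.3
[272 163   6  19  77] tester xy 54.9 -0.5 -2.7
```

View pics/t2.png

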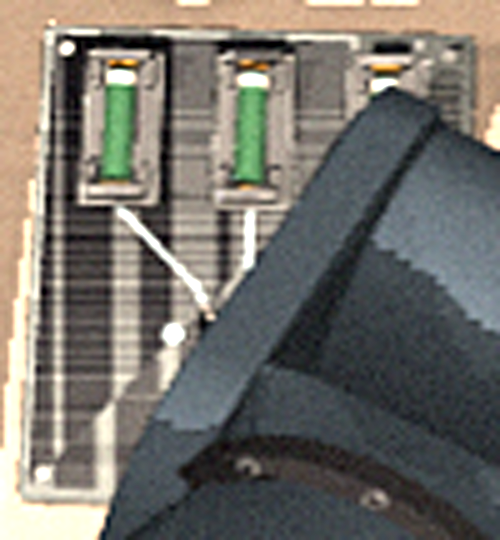

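The arm hides the new cell, though its white end shows at crop (383,82), level with the others. I'll move clear and look again before turning the knob.

```bash
python3 - <<'E'
from h import *
from bench import ctrl
ctrl.move_ptp([300,-400,220],down(rad(TY-34)))
s=ctrl.snapshot("top");im=s["image"];c=ctrl.snapshot("scene");x,y=proj(c,np.r_[T(30,-40),43]).astype(int)
a=np.clip(cv2.resize(im[150:250,230:325,::-1],None,fx=4,fy=4,interpolation=cv2.INTER_CUBIC)*1.6,0,255)
b=np.clip(cv2.resize(c["image"][y-50:y+50,x-50:x+50,::-1],None,fx=4,fy=4,interpolation=cv2.INTER_CUBIC)*1.3,0,255);cv2.imwrite("pics/t3.png",np.hstack([a,b]).astype('uint8'))
n,lab,S,ce=cv2.connectedComponentsWithStats(green(im))
for i in range(1,n):
    if 15<S[i,4]<500 and 230<ce[i,0]<330 and ce[i,1]>150:
        ys,xs=np.where(lab==i);P=np.array([ray(s,(x,y),43)[:2] for x,y in zip(xs,ys)])
        v=np.linalg.eigh(np.cov(P.T))[1][:,1];r=P.mean(0)-TC
        print(S[i],"tester xy",round(r@ex,1),round(r@ey,1),np.degrees(np.arctan(v[1]/v[0])).round(1))
st(ctrl)
E
```

```text
[246 162   6  18  74] tester xy 55.6 59.8 -1.6
[272 163   6  19  84] tester xy 54.8 -0.6 -1.9
[299 164   6  19  77] tester xy 54.8 -59.7 -2.3
 11.43 [ 300.8 -398.9  219.7] F [-0.2 -0.2  0.3] gap 85.4 gf 0.0
```

View pics/t3.png

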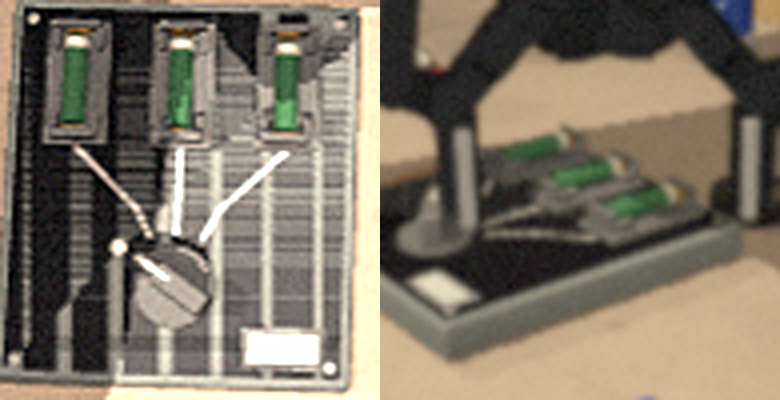

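All three cells are seated identically, with the new one at tester (54.8, -59.7) for its green part. The knob is still at off. Turning it now.

```bash
python3 - <<'E'
from h import *
from bench import ctrl
k=T(-55,0)
ctrl.move_ptp([*k,140],down(rad(TY-34)))
ctrl.movel([*k,85],speed=120)
print(ctrl.movel([*k,66],speed=40,stop_force=8));st(ctrl,"low")
ctrl.gripper_close(40);st(ctrl,"grip")
for a in(14,28,42,56,70,84):
    ctrl.movel([*k,66],down(rad(TY-34-a)),speed=60)
    o=ctrl.observe();print(a,np.round(o["wrist_force"],1),np.round(o["moment"],2),round(o["finger_gap"],1),round(o["time_s"],1))
E
```

```text
False
low 14.12 [450.4 -45.3  65.9] F [ 0.1  0.8 -1.1] gap 85.3 gf 0.0
grip 14.78 [450.3 -45.2  66.2] F [-2.1  1.6  5.1] gap 11.8 gf 42.7
14 [-2.3  0.   5.7] [0.11 0.36 0.  ] 11.6 15.2
28 [-1.5 -0.6  5.8] [-0.12  0.22  0.03] 11.6 15.6
42 [-2.  -1.5  5.5] [-0.31  0.33  0.02] 11.8 15.9
56 [-0.6 -3.5  5.4] [-0.68  0.35 -0.  ] 11.6 16.3
70 [-1.9 -5.5  5. ] [-0.88  0.42 -0.01] 11.6 16.7
84 [-2.7 -5.4  4.8] [-1.1   0.44  0.02] 11.8 17.1
```

```bash
python3 - <<'E'
from h import *
from bench import ctrl
k=T(-55,0)
ctrl.gripper_open();ctrl.movel([*k,150],speed=120)
ctrl.move_ptp([300,-400,220],down(rad(TY-34)));st(ctrl)
s=ctrl.snapshot("top");im=s["image"]
a=np.clip(cv2.resize(im[150:250,230:325,::-1],None,fx=5,fy=5,interpolation=cv2.INTER_CUBIC)*1.6,0,255)
cv2.imwrite("pics/t4.png",a.astype('uint8'))
E
```

```text
20.64 [ 300.2 -399.7  219.8] F [ 0.  -0.4  0.2] gap 85.5 gf 0.0
```

View pics/t4.png

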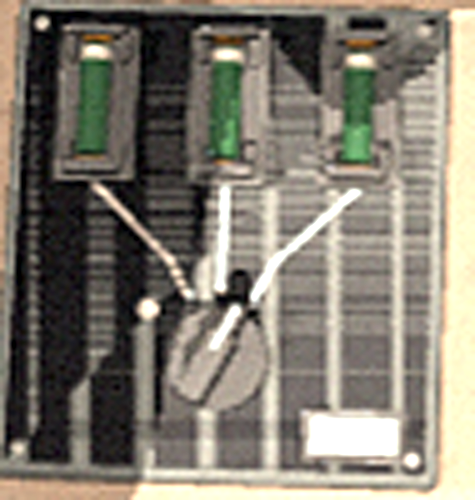

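The pointer line runs from crop (213,347) to (238,308), about 30° right of the tester's +x. That matches the right mark, and all three cells are in place.

```bash
python3 -c "
from bench import ctrl
print(ctrl.hand_in())"
```

```text
the job is handed in; nothing more can be done
None
```

The loose cell lies in the right-hand cradle, the selector pointer is on the mark leading to it, the cells already in the tester look unmoved in the last picture, and the job is handed in at about 21 s; the fuse holder was not touched but I took no final picture of it.

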